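Turn racked vials out cap-down into the lid

TASK

Pinch the loose clear lid and the blue rack together by their two tabs, swing both over about the axle, half a turn, so that they lie upside down in the steel receiving tray with no vial lost. Then let go, lift the rack straight up off the vials, so that all four are left standing cap down on the lid in the tray, and set the empty rack down flat in the middle of the green mat. Leave the other things on the bench alone.

Things in the scene. Friction and masses are not known exactly. Their poses are not given: they have to be found in the camera images.
- stand: Fixed turnover stand, grey base 92 x 186 mm. Origin: on the table under the axle line; x along the axle line, y from the receiving tray towards the start ledge, z up. White start ledge at y +22 to +90 mm and steel receiving tray at y -14 to -92 mm, both with their top 22 mm above the table.
- axle_line (a point): Middle of the axle in its notches, 38.5 mm above the stand's origin, axes as the stand's. Rack and lid turn half round about this line, from ledge to tray. Two posts at x = +-32 to 42 mm (y within 16 mm, top 56 mm above the table) have open-topped notches 10.8 mm wide in which the axle turns freely; it lifts straight up out of them.
- tray_floor (a point): Point on the steel tray's floor (stand x 0, y -52, z 22 mm) where the middle of the lid comes to lie once rack and lid are turned over. The tray has 5 mm high rims at x = +-34 to 37 mm and at its far end (stand y -95 mm), with a 35 mm wide gap in the middle of the end for the tabs.
- rack: Loose blue vial rack, about 0.13 kg: open-topped block 49 x 72 x 30 mm (x, y, z), 2 x 3 square cells 20 mm wide, 27 mm deep. Origin: centre of its underside; z out of the open side (up at the start). Steel axle 8 mm thick, 88 mm long along x, at y -52, z 16.5 mm. At the start it stands on the ledge, axle in the notches, axes as the stand's.
- rack_mid (a point): Centre of the rack's block, 15 mm from its underside. Turned over in the tray the block spans 25 to 55 mm above the table, the lid's skirt covers its lowest 5 mm, and it can be taken across its 49 mm width from above.
- rack_button (a point): Centre of the black grip button, 10 mm across, 3 mm proud, on the outer (-x) face of the rack's upright blue tab: rack x -10.5, y 70, z 16.5 mm; 122 mm from the axle line. The tab spans rack x -7.5 to -0.75, y 58 to 82, z 6.5 to 26.5 mm; a lower neck joins it to the block.
- lid: Loose clear lid, about 0.06 kg, lying unfastened on the rack: plate 57 x 80 x 3 mm, 5 mm deep skirt around the rack's rim with 1.5 mm play. Origin: middle of the plate's inner face (level with the rack's rim); axes as the rack's while on it, z outward (up at the start). Its orange tab (x 0.75 to 7.5, y 58 to 82, down to z -23.5 mm) hangs beside the rack's tab, 1.5 mm apart.
- lid_button (a point): Centre of the grip button on the outer (+x) face of the lid's orange tab, level with the rack's button and 21 mm from it, 30 mm beyond the plate's end. With both buttons pinched firmly (about 35 N) along x from above, the lid is held on the rack, and both can turn between the fingers while the hand keeps pointing down.
- mat: Fixed green mat 130 x 130 x 3 mm, to the left or the right of the stand; origin under its centre, z up. The empty rack goes here, centred.
- vial_a: Loose capped sample vial, 15 g: amber body 15 mm diameter, white cap 16 mm diameter, 25 mm long overall; origin: centre of its base (square dark code), z towards the cap. It stands cap up in one of the rack's cells at the start, 2 mm below the lid; four of the six cells are filled.
- vial_b: Loose capped sample vial, 15 g: amber body 15 mm diameter, white cap 16 mm diameter, 25 mm long overall; origin: centre of its base (square dark code), z towards the cap. It stands cap up in one of the rack's cells at the start, 2 mm below the lid; four of the six cells are filled.
- vial_c: Loose capped sample vial, 15 g: amber body 15 mm diameter, white cap 16 mm diameter, 25 mm long overall; origin: centre of its base (square dark code), z towards the cap. It stands cap up in one of the rack's cells at the start, 2 mm below the lid; four of the six cells are filled.
- vial_d: Loose capped sample vial, 15 g: amber body 15 mm diameter, white cap 16 mm diameter, 25 mm long overall; origin: centre of its base (square dark code), z towards the cap. It stands cap up in one of the rack's cells at the start, 2 mm below the lid; four of the six cells are filled.
- tape_yellow: Roll of yellow tape, 90 mm diameter, 19 mm high, loose; origin at its middle on the table. A bystander, to be left alone.
- tape_orange: Roll of orange tape, 96 mm diameter, 25 mm high, loose; origin at its middle on the table. A bystander, to be left alone.
- marker: Black marker pen, 135 mm long, 15 mm thick, loose, lying along its x; origin at its middle on the table. A bystander, to be left alone.
- pipette: Multichannel pipette lying on its side along its x, about 240 mm long, 29 mm high, loose; origin at its middle on the table. A bystander, to be left alone.
- tip_box: Fixed grey box of yellow pipette tips, 85 x 120 x 54 mm high; origin under its centre. It stands on the side of the stand where the mat is not. A bystander.

How it is judged:
By the outcome, as a careful person would: the job done as asked, in the order asked, and still so for the second after the job is handed in, with the robot touching nothing.
It also fails if it takes over 56 s, if anything falls off the work surface, if the arm or the gripper's body presses on something with over 40 N, if the wrist force passes 120 N, or if a joint passes its speed limit or range.

ROBOT

A 7-joint arm with a two-finger parallel gripper is mounted at the origin on the work surface. World frame = base frame: x ahead of the robot, y to its left, z up, the work surface at z = 0. Lengths are in m, angles in rad, forces in N, time in s.
With the tool pointing down it reaches from about 0.425 to 0.95 m from the base axis. Payload 16.7 kg.
Tool frame: the origin (TCP) lies between the finger pads; the fingertips stand 8 mm ahead of it and the grasp point (between the pads) lies 11 mm behind it; z points along the fingers, y is the line along which they close (so a half turn about z gives the same grasp; the last joint's range is limited). The gripper opens to 94 mm and grips with 3 to 60 N. Pads are 16 mm wide; open, the fingers measure 119 mm over their backs; the gripper's body (75 mm by 177 mm) begins 78 mm behind the grasp point.
Start: joints at [1.2, 0.426, 0.074, 1.606, -0.034, 1.111, -0.067], TCP at [0.148, -0.659, 0.213] pointing down, gripper open.
Joint ranges: [-2.85, 2.85], [-0.5, 2.14], [-1.23, 1.37], [0.21, 2.46], [-1.02, 4.16], [0.16, 2.05], [-2.73, 2.73]. Speed limits (rad/s): [1.89, 1.89, 2.39, 2.39, 3.01, 3.01, 3.01].

INTERFACE

Orientations are given as a rotation vector (axis times angle).
In Python, from cell import state, camera, camera_info, hand_in gives the robot as it stands.
- The arm moves only by the tool carry_out, never from a script. Its argument "motion" is a list of rows, each a list of 4 numbers: the shift along the tool's x, y, z in m, then the turn about the tool's z in degrees. In form: [[dx, dy, dz, turn], ...]. A call has 1 to 20 rows; each row shifts and turns the commanded pose from where the row before left it, along the tool's axes as they then stand; what a row does not reach is not made up. A row lasts 1/8 s, in which the tool goes at most 62.5 mm and 10.7 degrees, less where a joint would pass 70% of its speed; a pose out of reach is approached as far as the arm can. A call is refused whole if a number of a shift passes 0.0625 or a number of a turn 10.7, either way. A call with a gripper value outside its range is refused whole. "gripper" is the closure, from -1 (fully open) to 1 (shut), set as the call begins (left out, the last holds). The fingers move at their own pace and stop on an object; "squeeze" is the grip in N (left out, the last holds). Time passes only in rows, so rows that do not move let the fingers close. It gives the time, the measured TCP pose, the force, the opening and the grip force at its end, in the units of the state.
- state(): the state, without advancing time (a new reading comes with each control period).
- camera(name): name is "scene" or "top" or "wrist"; returns the picture (400x640x3 uint8, red, green, blue); there is no depth.
- camera_info(name): a dict with "intrinsics" (3x3 intrinsics, pixels), "R" (3x3) and "t" (3): a world point X has camera coordinates R X + t. Camera axes: x right, y down, z forward; pixel columns grow to the right and rows downward; lengths in m; the calibration is good to about 2 mm. A picture is of the moment at which its call begins: read the wrist's pose just before it. camera_info takes no time and is no camera call; for the wrist camera it gives the pose at the moment of the call.
- hand_in(): hands the job in; it is judged then, once.
The state is a dict: "clock": time; "joint_pos": joint angles; "joint_vel": joint speeds; "tau": joint torques, N m; "tool_pos": TCP position; "ee_rot": TCP orientation; "wrist_force": force on the tool from outside, world axes, zero at the start; "wrist_torque": the same for the moment, N m; "grip_width": finger opening in m; "grasp_force": force on a finger pad.
Only numpy, scipy, OpenCV 4.12 (cv2) and the standard library are available. Lean on these libraries where they do the work, as an engineer would, in place of code of your own. Each camera call takes 0.05 s, during which the arm holds its last target. There are 200 camera calls.

## Working session

There is one attempt and no reset: what is moved stays moved. The work goes in short steps, Python scripts to look and compute and a tool call to move; the robot and the scene stay as the last step left them, time stands still between calls to the robot, and variables do not carry over. Pictures are saved under pics/ and viewed, at most 14 in all, crops included, and the job is handed in when it is done.

Besides the shell and the picture viewer there is one more tool, called after "Request:" as a command line: name --pt "numbers of a row" for each row, then --argument value for the rest. carry_out: Moves the arm, as the interface text tells. Its arguments: {"type":"object","properties":{"motion":{"type":"array"},"gripper":{"type":"number"},"squeeze":{"type":"number"}},"required":["motion"]}

```bash
mkdir -p pics
python3 - <<'E'
from cell import *
import cv2, numpy as np
s=state(); print(s)
for n in ["top","scene"]:
    im=camera(n); cv2.imwrite(f"pics/{n}0.png",im[:,:,::-1]); ci=camera_info(n); print(n,ci)
E
```

```text
{'clock': 0.0, 'joint_pos': array([ 1.20054445,  0.42672176,  0.07387824,  1.60664336, -0.03412324,
        1.11081617, -0.06709181]), 'joint_vel': array([ 2.77808575e-04,  3.50755706e-04,  7.10207400e-04,  8.62073992e-05,
       -1.64022816e-04,  1.12136187e-03,  1.12544190e-04]), 'tau': array([-1.27029096e-03, -9.35813141e+01,  3.66614878e+00, -4.54182673e+01,
       -4.89029009e-02,  2.04560906e-02,  9.39956703e-05]), 'tool_pos': array([ 0.14765802, -0.65818402,  0.21276723]), 'ee_rot': array([-3.12118601e+00, -3.45815191e-01,  3.66779689e-04]), 'wrist_force': array([-0.3323841, -0.0317219,  0.5366347]), 'wrist_torque': array([-0.00445575,  0.02626576, -0.01436278]), 'grasp_force': 0.0, 'grip_width': 0.09403122432801472}
top {'intrinsics': array([[500.9574526 ,   0.        , 331.81817191],
       [  0.        , 500.9574526 , 191.19496612],
       [  0.        ,   0.        ,   1.        ]]), 'R': array([[ 0.00359736, -0.99979071,  0.02013938],
       [-0.99904392, -0.00447069, -0.04348851],
       [ 0.04356945, -0.01996368, -0.99885092]]), 't': array([0.0093781 , 0.59848111, 1.42791869])}
scene {'intrinsics': array([[442.90780464,   0.        , 310.34542011],
       [  0.        , 442.90780464, 201.22810229],
       [  0.        ,   0.        ,   1.        ]]), 'R': array([[ 0.67357171,  0.73903905,  0.01106497],
       [ 0.62483891, -0.56136361, -0.54262993],
       [-0.39481323,  0.37241399, -0.839899  ]]), 't': array([-0.43391601, -0.31248479,  1.29297723])}
```

View pics/top0.png

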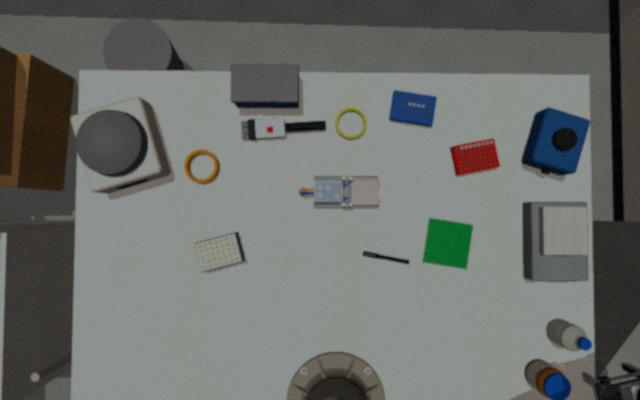

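View pics/scene0.png

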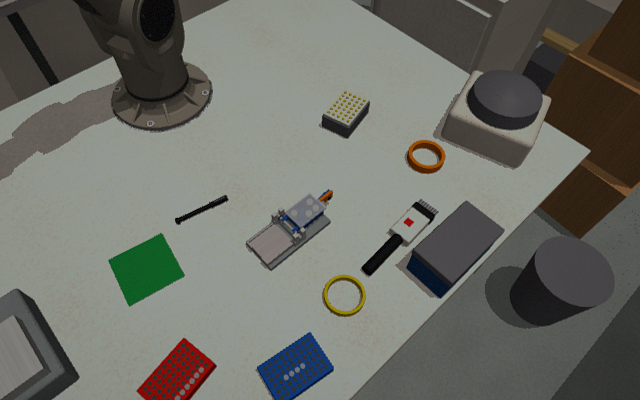

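The top view shows the stand at about (347,192), with the ledge and tabs on the left (306,191), the tray on the right (365,192) and the green mat at (448,243). The tip box and bystanders are clear of these. The scene view agrees.

```bash
cat > h.py <<'E'
from cell import *
import cv2, numpy as np
from scipy.spatial.transform import Rotation as Ro
def ray(ci,px,z):
    px=np.atleast_2d(np.asarray(px,float)); K,R,t=ci["intrinsics"],np.array(ci["R"]),np.array(ci["t"])
    d=np.c_[px,np.ones(len(px))]@np.linalg.inv(K).T@R; c=-R.T@t
    return c+d*((z-c[2])/d[:,2])[:,None]
def proj(ci,X):
    q=np.atleast_2d(X)@np.array(ci["R"]).T+ci["t"]; q=q@ci["intrinsics"].T; return q[:,:2]/q[:,2:]
def big(m):
    n,l,s,c=cv2.connectedComponentsWithStats(m.astype(np.uint8)); i=1+np.argmax(s[1:,4]); return l==i
def pts(m): return np.argwhere(m)[:,::-1].astype(float)
def rect(m,ci,z):
    P=ray(ci,pts(m),z)[:,:2]; return cv2.minAreaRect((P*1000).astype(np.float32))
E
python3 - <<'E'
from h import *
im=cv2.imread("pics/top0.png"); ci=camera_info("top")
hsv=cv2.cvtColor(im,cv2.COLOR_BGR2HSV); H,S,V=cv2.split(hsv)
g=big((H>45)&(H<75)&(S>120)); print("mat",rect(g,ci,.003))
roi=np.zeros_like(H,bool); roi[165:220,290:390]=1
o=big((H>3)&(H<22)&(S>110)&roi); print("orange",ray(ci,pts(o).mean(0),.05),o.sum())
b=(H>95)&(H<125)&(S>90)&roi; print("blue",ray(ci,pts(big(b)).mean(0),.05),b.sum())
d=(V<190)&roi; print(np.median(V[roi]))
for z in (0,.022): print("end/ledge",ray(ci,[[379,192],[380,178],[378,208],[347,192]],z))
c=im[160:225,285:395]; cv2.imwrite("pics/t0c.png",cv2.resize(c,None,fx=7,fy=7,interpolation=cv2.INTER_CUBIC))
E
```

```text
mat ((450.2779541015625, -324.08270263671875), (125.37227630615234, 125.04923248291016), 80.77056121826172)
orange [[0.60130262 0.08412126 0.05      ]] 27
blue [[0.59250455 0.08460226 0.05      ]] 55
144.0
end/ledge [[ 0.59727349 -0.12567291  0.        ]
 [ 0.63807668 -0.1286107   0.        ]
 [ 0.55076851 -0.12274007  0.        ]
 [ 0.59685985 -0.03256336  0.        ]]
end/ledge [[ 0.59634005 -0.12315446  0.022     ]
 [ 0.63652506 -0.12604774  0.022     ]
 [ 0.55053964 -0.12026605  0.022     ]
 [ 0.59593267 -0.03145554  0.022     ]]
```

View pics/t0c.png

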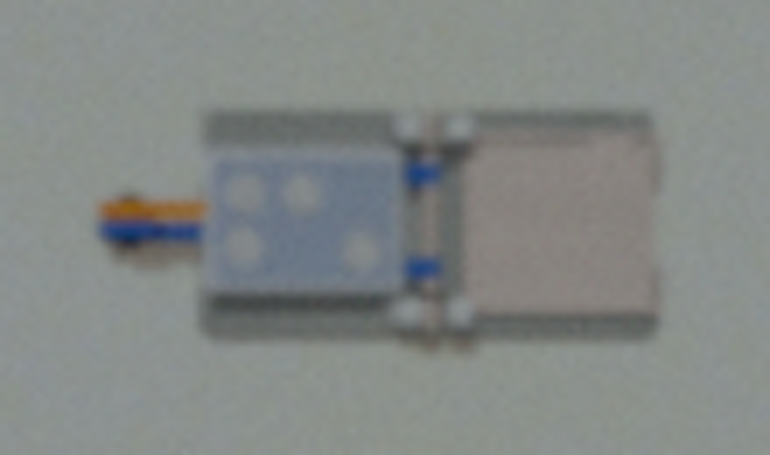

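The crop shows the four vials under the lid and the orange tab on the +x side at crop pixel (130,212), with blue beside it. The posts are at x≈405–460 and the tray is on the right. I'll plan the approach to a wrist view.

```bash
cat >> h.py <<'E'
def plan(target,ang,n):
    """rows for straight line to target with tool y at world angle ang (deg)"""
    s=state(); R=Ro.from_rotvec(s["ee_rot"]); p=s["tool_pos"]
    ty=R.apply([0,1,0]); a0=np.degrees(np.arctan2(ty[1],ty[0])); da=(ang-a0+180)%360-180
    print("pos",p.round(4),"ang",round(a0,2),"tilt",R.apply([0,0,1]).round(4)); d=(np.asarray(target)-p)/n
    for k in range(n):
        a=np.radians(a0+da*k/n); y=np.array([np.cos(a),np.sin(a),0]); x=np.array([-np.sin(a),np.cos(a),0])
        # tool x = y cross z(down)
        x=np.cross(y,[0,0,-1]); print([round(float(v),4) for v in (d@x,d@y,-d[2])]+[round(-da/n,2)])
E
python3 - <<'E'
from h import *
ci=camera_info("wrist"); R=Ro.from_rotvec(state()["ee_rot"]); c=-ci["R"].T@ci["t"]
print("cam in tool",R.inv().apply(c-state()["tool_pos"]),(ci["R"]@R.as_matrix()).round(2).tolist(),ci["intrinsics"][0])
plan([.597,-.03,.33],0,18)
E
```

```text
cam in tool [ 0.076263    0.00082556 -0.17110917] [[-0.0, 1.0, -0.0], [-0.97, -0.0, -0.26], [-0.26, -0.0, 0.97]] [353.97978735   0.         319.64723452]
pos [ 0.1477 -0.6583  0.2129] ang -77.35 tilt [-3.0e-04  1.1e-03 -1.0e+00]
[0.032, -0.0286, -0.0065, np.float64(-4.3)]
[0.0341, -0.0261, -0.0065, np.float64(-4.3)]
[0.0359, -0.0235, -0.0065, np.float64(-4.3)]
[0.0376, -0.0207, -0.0065, np.float64(-4.3)]
[0.039, -0.0179, -0.0065, np.float64(-4.3)]
[0.0402, -0.0149, -0.0065, np.float64(-4.3)]
[0.0412, -0.0118, -0.0065, np.float64(-4.3)]
[0.042, -0.0087, -0.0065, np.float64(-4.3)]
[0.0426, -0.0055, -0.0065, np.float64(-4.3)]
[0.0428, -0.0023, -0.0065, np.float64(-4.3)]
[0.0429, 0.0009, -0.0065, np.float64(-4.3)]
[0.0427, 0.0041, -0.0065, np.float64(-4.3)]
[0.0423, 0.0073, -0.0065, np.float64(-4.3)]
[0.0416, 0.0104, -0.0065, np.float64(-4.3)]
[0.0407, 0.0135, -0.0065, np.float64(-4.3)]
[0.0396, 0.0165, -0.0065, np.float64(-4.3)]
[0.0382, 0.0195, -0.0065, np.float64(-4.3)]
[0.0367, 0.0223, -0.0065, np.float64(-4.3)]
```

Request:
carry_out --pt "0.032 -0.0286 -0.0065 -4.3" --pt "0.0341 -0.0261 -0.0065 -4.3" --pt "0.0359 -0.0235 -0.0065 -4.3" --pt "0.0376 -0.0207 -0.0065 -4.3" --pt "0.039 -0.0179 -0.0065 -4.3" --pt "0.0402 -0.0149 -0.0065 -4.3" --pt "0.0412 -0.0118 -0.0065 -4.3" --pt "0.042 -0.0087 -0.0065 -4.3" --pt "0.0426 -0.0055 -0.0065 -4.3" --pt "0.0428 -0.0023 -0.0065 -4.3" --pt "0.0429 0.0009 -0.0065 -4.3" --pt "0.0427 0.0041 -0.0065 -4.3" --pt "0.0423 0.0073 -0.0065 -4.3" --pt "0.0416 0.0104 -0.0065 -4.3" --pt "0.0407 0.0135 -0.0065 -4.3" --pt "0.0396 0.0165 -0.0065 -4.3" --pt "0.0382 0.0195 -0.0065 -4.3" --pt "0.0367 0.0223 -0.0065 -4.3" --pt "0 0 0 0" --pt "0 0 0 0" --gripper -1

```text
clock: 2.6
tool_pos: [0.5964, -0.0308, 0.33]
ee_rot: [-2.221, -2.221, 0.001]
wrist_force: [0.4, -0.7, 0.8]
grip_width: 0.0938
grasp_force: 0.0
```

Run:
```python
from h import *
s=state();print(s["clock"],s["tool_pos"],s["joint_pos"].round(2))
ci=camera_info("wrist"); im=camera("wrist")[:,:,::-1]; cv2.imwrite("pics/w1.png",im); np.savez("w1.npz",**ci)
for p in ([.597,-.035,.0385],[.597,.087,.0385],[.597,-.087,.022]): print(proj(ci,p))
```

```text
2.6 [ 0.5964201  -0.03083349  0.32998946] [ 0.39  0.26 -0.55  1.61  0.14  1.31 -0.18]
[[318.78115681 169.12143777]]
[[318.66868083  71.00284992]]
[[318.85863281 203.86044053]]
```

View pics/w1.png

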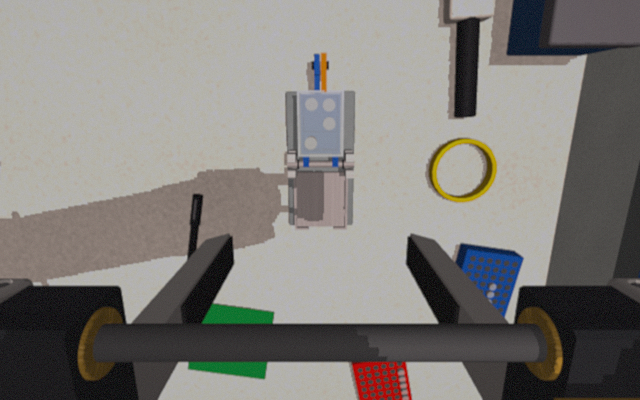

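The wrist view shows the tabs at (320,68) with the buttons at (313,66) and (327,66). The axle is at about (320,162), the tray spans rows 170–226 and the stand is nearly square to the world. I'll go lower and measure from closer.

Request:
carry_out --pt "0 0 0.026 0" --pt "0 0 0.026 0" --pt "0 0 0.026 0" --pt "0 0 0.026 0" --pt "0 0 0.026 0" --pt "0 0 0 0" --pt "0 0 0 0"

```text
clock: 3.52
tool_pos: [0.5971, -0.0309, 0.2016]
ee_rot: [2.221, 2.221, 0.001]
wrist_force: [-0.1, -0.9, -0.1]
grip_width: 0.094
grasp_force: 0.0
```

Run:
```python
from h import *
s=state();print(s["clock"],s["tool_pos"],s["joint_pos"].round(2))
ci=camera_info("wrist"); im=camera("wrist")[:,:,::-1].copy(); cv2.imwrite("pics/w2.png",im); np.savez("w2.npz",**ci)
H,S,V=cv2.split(cv2.cvtColor(im,cv2.COLOR_BGR2HSV))
roi=np.zeros_like(H,bool); roi[:260,240:400]=1
o=big((H>5)&(H<22)&(S>150)&roi); b=(H>100)&(H<125)&(S>150)&roi; 
for n,m in (("o",o),("b",big(b))): q=pts(m); print(n,m.sum(),q.min(0),q.max(0),rect(m,ci,.0485))
for y in range(0,60,3): print(y,[int(x) for x in np.where(o[y])[0][[0,-1]]] if o[y].any() else 0,[int(x) for x in np.where(b[y])[0][[0,-1]]] if b[y].any() else 0)
cv2.imwrite("pics/w2c.png",cv2.resize(im[0:280,220:420],None,fx=2.14,fy=2.14,interpolation=cv2.INTER_CUBIC))
```

```text
3.525 [ 0.59706298 -0.03086042  0.20158955] [ 0.37  0.36 -0.54  1.77  0.21  1.07 -0.24]
o 364 [320.  30.] [328.  82.] ((602.93310546875, 85.58202362060547), (41.428436279296875, 6.814174652099609), 89.96949768066406)
b 324 [309.  32.] [317.  81.] ((593.5553588867188, 85.23178100585938), (39.069766998291016, 6.81369686126709), 89.84464263916016)
0 0 0
3 0 0
6 0 0
9 0 0
12 0 0
15 0 0
18 0 0
21 0 0
24 0 0
27 0 0
30 [321, 326] 0
33 [321, 326] [311, 316]
36 [321, 326] [311, 316]
39 [321, 326] [311, 316]
42 [321, 327] [311, 316]
45 [320, 328] [310, 317]
48 [320, 328] [310, 317]
51 [320, 328] [310, 317]
54 [320, 327] [311, 317]
57 [320, 326] [311, 317]
```

View pics/w2c.png

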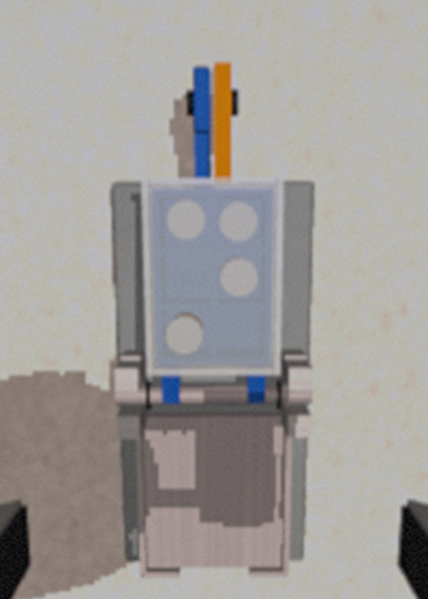

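The crop shows the buttons at crop row 101 (columns 187 and 238), the axle at about row 394 and the base edges at columns 112–313. Stand yaw is about zero.

Run:
```python
from h import *
ci=dict(np.load("w2.npz")); f=lambda c,r,z:print((c,r,z),(ray(ci,[[220+c/2.14-.25,r/2.14-.25]],z)[0][:2]*1000).round(1))
for c in (187,238): f(c,101,.0425)
f(212,394,.0425); f(117,383,.056);f(310,383,.056); f(112,182,.012);f(313,182,.012);f(125,560,.012);f(303,560,.012); f(140,577,.027);f(289,577,.027)
f(194,66,.0485);f(222,62,.055); f(212,182,.055);f(212,372,.055);f(147,280,.055);f(279,280,.055)
# top camera cross-check
im=cv2.imread("pics/top0.png"); ct=camera_info("top")
for c,r,z in ((430,250,.0425),(405,220,.056),(130,222,.045),(655,228,.027),(432,127,.056),(432,310,.056)): print("top",(c,r),(ray(ct,[[285+c/7-.4,160+r/7-.4]],z)[0][:2]*1000).round(1))
```

```text
(187, 101, 0.0425) [588.4  94. ]
(238, 101, 0.0425) [609.  94.]
(212, 394, 0.0425) [598.4 -26.8]
(117, 383, 0.056) [558.  -19.1]
(310, 383, 0.056) [640.1 -19.2]
(112, 182, 0.012) [553.2  64.8]
(313, 182, 0.012) [644.2  64.7]
(125, 560, 0.012) [ 553.3 -120.6]
(303, 560, 0.012) [ 645.1 -120.8]
(140, 577, 0.027) [ 562.4 -123. ]
(289, 577, 0.027) [ 636.5 -123.1]
(194, 66, 0.0485) [591.5 105.8]
(222, 62, 0.055) [602.4 106. ]
(212, 182, 0.055) [598.5  62.2]
(212, 372, 0.055) [598.4 -14.6]
(147, 280, 0.055) [571.7  23.8]
(279, 280, 0.055) [626.   23.8]
top (430, 250) [585.7 -27.7]
top (405, 220) [597.2 -17. ]
top (130, 222) [596.3  92.9]
top (655, 228) [ 595.6 -120.2]
top (432, 127) [634.4 -27.7]
top (432, 310) [561.3 -27.9]
```

Request:
carry_out --pt "0.0417 0.0005 0 0" --pt "0.0417 0.0005 0 0" --pt "0.0417 0.0005 0.02 0" --pt "0 0 0.04 0" --pt "0 0 0.04 0" --pt "0 0 0.034 0" --pt "0 0 0 0" --pt "0 0 0 0" --pt "0 0 0 0"

```text
clock: 4.7
tool_pos: [0.5993, 0.0949, 0.0684]
ee_rot: [2.22, 2.221, 0.003]
wrist_force: [0.1, -0.2, 0.9]
grip_width: 0.094
grasp_force: 0.0
```

Run:
```python
from h import *
s=state();print(s["clock"],s["tool_pos"],Ro.from_rotvec(s["ee_rot"]).as_matrix().round(4))
ci=camera_info("wrist"); im=camera("wrist")[:,:,::-1].copy(); cv2.imwrite("pics/w3.png",im); np.savez("w3.npz",**ci)
for p in ([.5882,.094,.0385],[.6092,.094,.0385],[.5987,.094,.0485]): print(proj(ci,p))
```

```text
4.7 [0.59929169 0.09494148 0.06839027] [[-5.0e-04  1.0e+00  2.6e-03]
 [ 1.0e+00  5.0e-04  3.0e-04]
 [ 3.0e-04  2.6e-03 -1.0e+00]]
[[297.96212594 236.57313362]]
[[332.7727503  236.53586658]]
[[315.21814292 242.65281086]]
```

View pics/w3.png

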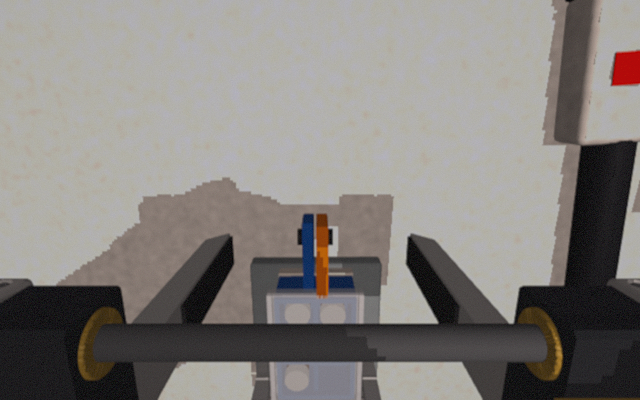

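The view shows the buttons at (301,237) and (331,237), matching the prediction. They lie slightly left of the finger midline at about 319, so I'll shift -1.3 mm in x and descend.

Request:
carry_out --pt "-0.0009 -0.0013 0.014 0" --pt "0 0 0.014 0" --pt "0 0 0.013 0" --pt "0 0 0 0" --pt "0 0 0 0"

```text
clock: 5.38
tool_pos: [0.597, 0.0941, 0.0255]
ee_rot: [-2.22, -2.222, -0.0]
wrist_force: [-0.3, 0.4, 0.5]
grip_width: 0.094
grasp_force: 0.0
```

Request:
carry_out --pt "0 0 0 0" --pt "0 0 0 0" --pt "0 0 0 0" --pt "0 0 0 0" --pt "0 0 0 0" --pt "0 0 0 0" --gripper 1 --squeeze 35

```text
clock: 6.12
tool_pos: [0.5969, 0.094, 0.0255]
ee_rot: [-2.221, -2.222, -0.0]
wrist_force: [-0.1, -0.4, -0.1]
grip_width: 0.0375
grasp_force: 0.0
```

Request:
carry_out --pt "0 0 0 0" --pt "0 0 0 0" --pt "0 0 0 0" --pt "0 0 0 0"

```text
clock: 6.62
tool_pos: [0.5968, 0.094, 0.0255]
ee_rot: [-2.22, -2.222, 0.0]
wrist_force: [-0.0, -0.4, 0.3]
grip_width: 0.0188
grasp_force: 35.0
```

Run:
```python
from h import *
s=state();print(s)
ci=camera_info("wrist"); im=camera("wrist")[:,:,::-1].copy()
cv2.imwrite("pics/w4.png",cv2.resize(im[180:400,180:460],None,fx=2.5,fy=2.5))
```

```text
{'clock': 6.625, 'joint_pos': array([ 0.11948143,  0.58493926, -0.49765247,  1.88202516,  0.38774566,
        0.77109034, -0.58994525]), 'joint_vel': array([ 1.33971658e-03,  1.09382059e-03, -5.24543746e-04, -5.81366868e-04,
       -2.27399970e-05, -4.74433066e-05,  2.17498858e-03]), 'tau': array([ 6.67727692e-02, -9.36471820e+01, -1.01263896e+01, -3.31935239e+01,
        1.41621837e-01, -2.75499551e-01,  5.81523520e-02]), 'tool_pos': array([0.59682818, 0.0939668 , 0.02551124]), 'ee_rot': array([-2.22046353e+00, -2.22228233e+00,  4.56980621e-05]), 'wrist_force': array([-0.02284835, -0.37556017,  0.27251542]), 'wrist_torque': array([-0.0382536 ,  0.11185759,  0.00322252]), 'grasp_force': 35.0001722574234, 'grip_width': 0.01878928465136286}
```

View pics/w4.png

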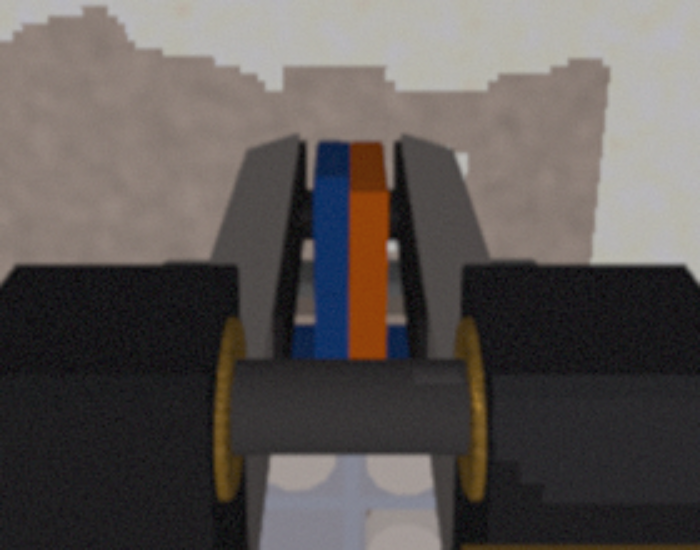

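Both tabs are pinched squarely by the buttons at 35 N, with the tabs closed together. Now the arc.

Run:
```python
import numpy as np
th=np.radians(np.arange(0,181,5)); P=np.c_[122*np.cos(th)-122,-122*np.sin(th)].round(1)
D=np.diff(P,axis=0)/1000
for k in (0,12,24): print([[round(float(a),4),0,round(float(b),4),0] for a,b in D[k:k+12]],P[k+12])
```

```text
[[-0.0005, 0, -0.0106, 0], [-0.0014, 0, -0.0106, 0], [-0.0023, 0, -0.0104, 0], [-0.0032, 0, -0.0101, 0], [-0.004, 0, -0.0099, 0], [-0.0049, 0, -0.0094, 0], [-0.0058, 0, -0.009, 0], [-0.0064, 0, -0.0084, 0], [-0.0072, 0, -0.0079, 0], [-0.0079, 0, -0.0072, 0], [-0.0084, 0, -0.0064, 0], [-0.009, 0, -0.0058, 0]] [ -61.  -105.7]
[[-0.0094, 0, -0.0049, 0], [-0.0099, 0, -0.004, 0], [-0.0101, 0, -0.0032, 0], [-0.0104, 0, -0.0023, 0], [-0.0106, 0, -0.0014, 0], [-0.0106, 0, -0.0005, 0], [-0.0106, 0, 0.0005, 0], [-0.0106, 0, 0.0014, 0], [-0.0104, 0, 0.0023, 0], [-0.0101, 0, 0.0032, 0], [-0.0099, 0, 0.004, 0], [-0.0094, 0, 0.0049, 0]] [-183.  -105.7]
[[-0.009, 0, 0.0058, 0], [-0.0084, 0, 0.0064, 0], [-0.0079, 0, 0.0072, 0], [-0.0072, 0, 0.0079, 0], [-0.0064, 0, 0.0084, 0], [-0.0058, 0, 0.009, 0], [-0.0049, 0, 0.0094, 0], [-0.004, 0, 0.0099, 0], [-0.0032, 0, 0.0101, 0], [-0.0023, 0, 0.0104, 0], [-0.0014, 0, 0.0106, 0], [-0.0005, 0, 0.0106, 0]] [-244.   -0.]
```

Request:
carry_out --pt "-0.0005 0 -0.0106 0" --pt "-0.0014 0 -0.0106 0" --pt "-0.0023 0 -0.0104 0" --pt "-0.0032 0 -0.0101 0" --pt "0 0 0 0"

```text
clock: 7.3
tool_pos: [0.5973, 0.0873, 0.0688]
ee_rot: [2.22, 2.223, 0.003]
wrist_force: [-1.6, 5.9, -0.3]
grip_width: 0.0189
grasp_force: 35.0
```

Request:
carry_out --pt "0 0 0 0" --pt "0 0 0 0"

```text
clock: 7.55
tool_pos: [0.597, 0.0874, 0.068]
ee_rot: [-2.22, -2.223, -0.002]
wrist_force: [-1.9, 6.2, -1.0]
grip_width: 0.0185
grasp_force: 35.0
```

Request:
carry_out --pt "-0.0032 0 -0.0099 0" --pt "-0.0049 0 -0.0094 0" --pt "-0.0058 0 -0.009 0" --pt "-0.0064 0 -0.0084 0" --pt "-0.0072 0 -0.0079 0" --pt "-0.0079 0 -0.0072 0" --pt "-0.0084 0 -0.0064 0" --pt "-0.009 0 -0.0058 0" --pt "0 0 0 0" --pt "0 0 0 0"

```text
clock: 8.8
tool_pos: [0.5967, 0.0337, 0.1309]
ee_rot: [-2.22, -2.222, 0.001]
wrist_force: [-0.1, -0.3, -2.6]
grip_width: 0.0184
grasp_force: 35.0
```

Run:
```python
from h import *
s=state();print(s["clock"],s["tool_pos"],s["wrist_force"],s["wrist_torque"])
ci=camera_info("scene"); im=camera("scene")[:,:,::-1].copy()
a=im[150:290,230:350]; b=camera("wrist")[:,:,::-1]
cv2.imwrite("pics/w5.png",np.hstack([cv2.resize(a,(400,467),interpolation=cv2.INTER_CUBIC),cv2.resize(b[100:400,190:450],(400,467))]))
```

```text
8.8 [0.59674289 0.03368442 0.13093889] [-0.09746373 -0.34278342 -2.64698687] [ 0.08755271 -0.1486744   0.03374998]
```

View pics/w5.png

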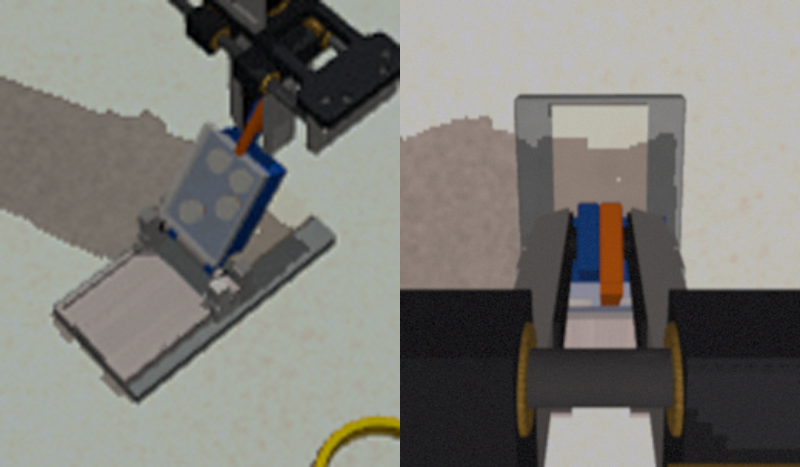

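The assembly is turned about 60° with the axle between the posts, the lid on, the vials inside and the forces small. I'll continue.

Request:
carry_out --pt "-0.0094 0 -0.0045 0" --pt "-0.0099 0 -0.004 0" --pt "-0.0101 0 -0.0032 0" --pt "-0.0104 0 -0.0023 0" --pt "-0.0106 0 -0.0014 0" --pt "-0.0106 0 -0.0005 0" --pt "-0.0106 0 0.0005 0" --pt "-0.0106 0 0.0014 0" --pt "0 0 0 0"

```text
clock: 10.02
tool_pos: [0.5969, -0.0496, 0.1451]
ee_rot: [-2.222, -2.221, 0.001]
wrist_force: [-1.9, 1.1, 1.5]
grip_width: 0.0181
grasp_force: 35.0
```

Request:
carry_out --pt "-0.0104 0 0.0023 0" --pt "-0.0101 0 0.0032 0" --pt "-0.0099 0 0.004 0" --pt "-0.0094 0 0.0049 0" --pt "-0.009 0 0.0058 0" --pt "-0.0084 0 0.0064 0" --pt "-0.0079 0 0.0072 0" --pt "-0.0072 0 0.0079 0" --pt "-0.0064 0 0.0084 0" --pt "0 0 0 0" --pt "0 0 0 0"

```text
clock: 11.4
tool_pos: [0.5974, -0.1277, 0.0952]
ee_rot: [2.22, 2.222, -0.0]
wrist_force: [0.6, -4.4, 4.0]
grip_width: 0.019
grasp_force: 35.0
```

Request:
carry_out --pt "-0.0066 0 0.0088 0" --pt "-0.0049 0 0.0094 0" --pt "-0.004 0 0.0099 0" --pt "-0.0032 0 0.0101 0" --pt "-0.0023 0 0.0104 0" --pt "0 0 0 0" --pt "0 0 0 0"

```text
clock: 12.28
tool_pos: [0.597, -0.1488, 0.0458]
ee_rot: [-2.221, -2.222, 0.001]
wrist_force: [1.3, -6.5, 1.4]
grip_width: 0.0188
grasp_force: 35.0
```

Request:
carry_out --pt "-0.0019 0 0.0104 0" --pt "-0.0008 0 0.0106 0" --pt "0 0 0 0" --pt "0 0 0 0" --pt "0 0 0 0"

```text
clock: 12.9
tool_pos: [0.5969, -0.1509, 0.0249]
ee_rot: [-2.22, -2.222, 0.0]
wrist_force: [0.7, -4.3, 0.6]
grip_width: 0.0186
grasp_force: 35.0
```

Run:
```python
from h import *
s=state();print(s["clock"],s["tool_pos"],s["wrist_force"],s["wrist_torque"])
im=camera("scene")[:,:,::-1].copy()
a=im[150:290,230:350]; b=camera("wrist")[:,:,::-1]
cv2.imwrite("pics/w6.png",np.hstack([cv2.resize(a,(400,467),interpolation=cv2.INTER_CUBIC),cv2.resize(b[50:400,170:470],(400,467))]))
```

```text
12.9 [ 0.5968994  -0.15090843  0.02486237] [ 0.72889627 -4.2779517   0.59648902] [-1.02511693 -0.36047243  0.00695305]
```

View pics/w6.png

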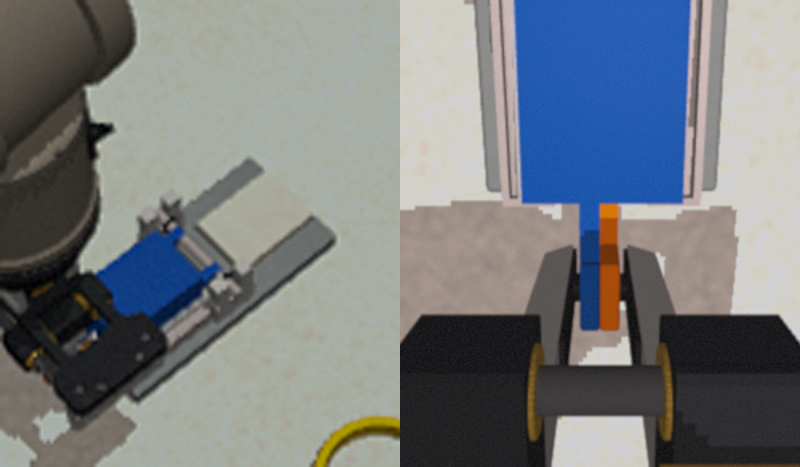

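The assembly lies turned over flat in the tray, with the blue underside up and the tabs out through the gap. Releasing.

Request:
carry_out --pt "0 0 0 0" --pt "0 0 0 0" --pt "0 0 0 0" --pt "0 0 0 0" --pt "0 0 0 0" --pt "0 0 0 0" --pt "0 0 0 0" --pt "0 0 0 0" --gripper -1

```text
clock: 14.0
tool_pos: [0.5971, -0.1509, 0.0255]
ee_rot: [2.221, 2.222, 0.0]
wrist_force: [-0.2, 0.3, 0.3]
grip_width: 0.0929
grasp_force: 0.0
```

Request:
carry_out --pt "0 0 -0.03 0" --pt "0 0 -0.04 0" --pt "0 0 -0.04 0" --pt "0 0 -0.04 0" --pt "0 0 -0.03 0" --pt "0 0 0 0" --pt "0 0 0 0" --pt "0 0 0 0"

```text
clock: 15.0
tool_pos: [0.5966, -0.1508, 0.2044]
ee_rot: [-2.219, -2.221, 0.001]
wrist_force: [-1.1, 1.3, -0.7]
grip_width: 0.0942
grasp_force: 0.0
```

Run:
```python
from h import *
s=state();print(s["clock"],s["tool_pos"])
ci=camera_info("wrist"); im=camera("wrist")[:,:,::-1].copy(); cv2.imwrite("pics/w7.png",im); np.savez("w7.npz",**ci)
H,S,V=cv2.split(cv2.cvtColor(im,cv2.COLOR_BGR2HSV))
for p in ([.598,-.08,.055],[.598,-.15,.055]): print(proj(ci,p))
roi=np.zeros_like(H,bool); roi[:300,240:400]=1
b=big((H>100)&(H<125)&(S>150)&roi); k=cv2.morphologyEx(b.astype(np.uint8),cv2.MORPH_OPEN,np.ones((15,15)))>0
print(rect(k,ci,.055), pts(k).min(0),pts(k).max(0))
o=big((H>5)&(H<22)&(S>150)&roi); print("o",rect(o,ci,.0485))
```

```text
15.0 [ 0.59656853 -0.1507825   0.20439539]
[[319.36858257 111.76876719]]
[[319.35860592 189.5762216 ]]
((599.48291015625, -78.64450073242188), (47.22068405151367, 69.5359878540039), 0.027425644919276237) [294.  68.] [348. 150.]
o ((602.8356323242188, -138.76956176757812), (6.62190580368042, 41.886165618896484), 0.07536434382200241)
```

Request:
carry_out --pt "0.0364 0.0007 0 0" --pt "0.0364 0.0007 0.02 0" --pt "0 0 0.05 0" --pt "0 0 0.04 0" --pt "0 0 0.03 0" --pt "0 0 0 0" --pt "0 0 0 0" --pt "0 0 0 0"

```text
clock: 16.05
tool_pos: [0.5992, -0.0782, 0.0669]
ee_rot: [2.22, 2.221, 0.002]
wrist_force: [0.4, -0.7, 0.2]
grip_width: 0.0944
grasp_force: 0.0
```

Run:
```python
from h import *
s=state();print(s["clock"],s["tool_pos"])
ci=camera_info("wrist"); im=camera("wrist")[:,:,::-1].copy(); cv2.imwrite("pics/w8.png",im)
H,S,V=cv2.split(cv2.cvtColor(im,cv2.COLOR_BGR2HSV))
b=(H>100)&(H<125)&(S>130); b[:,:150]=0; b[:,480:]=0
for r in range(150,330,15):
    q=np.where(b[r])[0]; print(r,q[[0,-1]] if len(q) else 0, (q[0]+q[-1])/2 if len(q) else 0)
print(proj(ci,[[.598,-.078,.055],[.598,-.046,.055],[.598,-.116,.055]]))
```

```text
16.05 [ 0.59921553 -0.07816956  0.06688021]
150 [276 357] 316.5
165 [275 357] 316.0
180 [274 358] 316.0
195 [271 361] 316.0
210 [272 361] 316.5
225 [273 360] 316.5
240 [274 360] 317.0
255 [274 360] 317.0
270 [275 359] 317.0
285 [275 359] 317.0
300 [276 428] 352.0
315 [191 315] 253.0
[[313.90121577 246.07714272]
 [313.65596128 189.67522935]
 [314.16696661 307.19266002]]
```

View pics/w8.png

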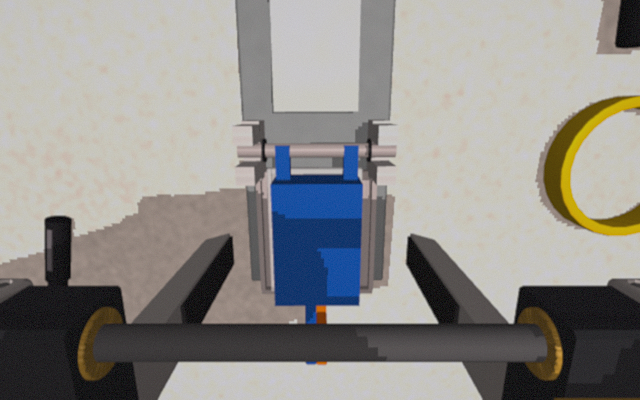

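The view shows the rack block from rows 182–305, centred on column 316.8 against the finger midline at about 320. I'll shift about -1.2 mm, descend and grip.

Request:
carry_out --pt "0 -0.0012 0.009 0" --pt "0 0 0.008 0" --pt "0 0 0.008 0" --pt "0 0 0 0" --pt "0 0 0 0"

```text
clock: 16.73
tool_pos: [0.5973, -0.078, 0.0405]
ee_rot: [-2.22, -2.222, -0.0]
wrist_force: [-0.1, -0.1, 0.0]
grip_width: 0.094
grasp_force: 0.0
```

Request:
carry_out --pt "0 0 0 0" --pt "0 0 0 0" --pt "0 0 0 0" --pt "0 0 0 0" --pt "0 0 0 0" --pt "0 0 0 0" --pt "0 0 0 0" --gripper 1 --squeeze 25

```text
clock: 17.6
tool_pos: [0.5973, -0.0781, 0.0405]
ee_rot: [2.22, 2.222, 0.0]
wrist_force: [0.3, 0.1, 0.4]
grip_width: 0.049
grasp_force: 25.0
```

Request:
carry_out --pt "0 0 -0.001 0" --pt "0 0 -0.002 0" --pt "0 0 -0.003 0" --pt "0 0 -0.004 0" --pt "0 0 -0.005 0" --pt "0 0 -0.005 0" --pt "0 0 -0.005 0" --pt "0 0 -0.005 0" --pt "0 0 -0.005 0" --pt "0 0 -0.005 0" --pt "0 0 -0.01 0" --pt "0 0 -0.02 0" --pt "0 0 -0.03 0" --pt "0 0 -0.03 0" --pt "0 0 0 0" --pt "0 0 0 0"

```text
clock: 19.6
tool_pos: [0.597, -0.0782, 0.1705]
ee_rot: [2.221, 2.222, -0.0]
wrist_force: [0.2, -0.8, -1.8]
grip_width: 0.049
grasp_force: 25.0
```

Run:
```python
from h import *
s=state();print(s["clock"],s["tool_pos"],s["wrist_force"])
im=camera("scene")[:,:,::-1].copy(); b=camera("wrist")[:,:,::-1]
cv2.imwrite("pics/w9.png",np.hstack([cv2.resize(im[150:290,230:350],(400,467),interpolation=cv2.INTER_CUBIC),cv2.resize(b[100:400,190:450],(400,467))]))
plan([.450,-.324,.19],0,10)
```

```text
19.6 [ 0.59698507 -0.07817822  0.17054534] [ 0.17819933 -0.80611894 -1.77415667]
pos [ 0.5967 -0.0781  0.1698] ang 0.05 tilt [-1.3e-03  2.0e-04 -1.0e+00]
[-0.0246, -0.0147, -0.002, np.float64(0.0)]
[-0.0246, -0.0147, -0.002, np.float64(0.0)]
[-0.0246, -0.0147, -0.002, np.float64(0.0)]
[-0.0246, -0.0147, -0.002, np.float64(0.0)]
[-0.0246, -0.0147, -0.002, np.float64(0.0)]
[-0.0246, -0.0147, -0.002, np.float64(0.0)]
[-0.0246, -0.0147, -0.002, np.float64(0.0)]
[-0.0246, -0.0147, -0.002, np.float64(0.0)]
[-0.0246, -0.0147, -0.002, np.float64(0.0)]
[-0.0246, -0.0147, -0.002, np.float64(0.0)]
```

View pics/w9.png

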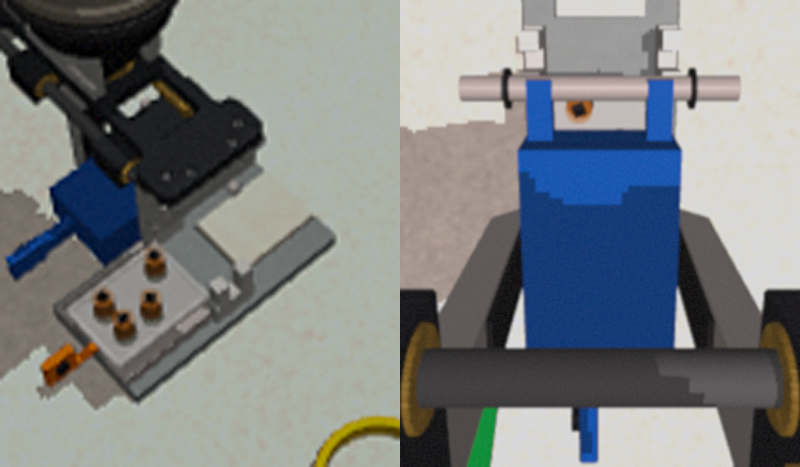

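All four vials stand cap down on the lid in the tray and the rack is clear. Carrying it to the mat.

Request:
carry_out --pt "-0.01 -0.006 0 0" --pt "-0.0204 -0.0122 0 0" --pt "-0.0204 -0.0122 0 0" --pt "-0.0204 -0.0122 0 0" --pt "-0.0204 -0.0122 0 0" --pt "-0.0204 -0.0122 0 0" --pt "-0.0204 -0.0122 0 0" --pt "-0.0204 -0.0122 0 0" --pt "-0.0204 -0.0122 0 0" --pt "-0.0204 -0.0122 0 0" --pt "-0.0204 -0.0122 0 0" --pt "-0.0204 -0.0122 0 0" --pt "-0.0104 -0.0062 0.03 0" --pt "0 0 0.04 0" --pt "0 0 0.03 0" --pt "0 0 0.02 0" --pt "0 0 0 0" --pt "0 0 0 0" --pt "0 0 0 0"

```text
clock: 22.08
tool_pos: [0.4514, -0.3234, 0.0514]
ee_rot: [2.22, 2.221, 0.0]
wrist_force: [-0.0, 0.2, -1.1]
grip_width: 0.0492
grasp_force: 25.0
```

Run:
```python
from h import *
s=state();print(s["clock"],s["tool_pos"],s["wrist_force"])
ci=camera_info("wrist"); im=camera("wrist")[:,:,::-1].copy(); cv2.imwrite("pics/w10.png",im)
H,S,V=cv2.split(cv2.cvtColor(im,cv2.COLOR_BGR2HSV))
g=(H>45)&(H<75)&(S>120); 
n=cv2.convexHull(pts(g).astype(np.float32))[:,0]; P=(ray(ci,n,.003)[:,:2]*1000).astype(np.float32); print(P[:,0].min(),P[:,0].max(),P[:,1].min(),P[:,1].max())
print(cv2.minAreaRect(P), cv2.approxPolyDP(P,8,True)[:,0].round(1).tolist())
plan([.4503,-.3225,.0185],0,10)
```

```text
22.075 [ 0.45137843 -0.32341445  0.05144055] [-3.90884815e-04  1.77430048e-01 -1.12163007e+00]
379.57544 523.9096 -396.28363 -250.648
((451.1333312988281, -323.9942932128906), (128.9390106201172, 127.93083953857422), 80.97759246826172) [[523.7000122070312, -270.8999938964844], [496.70001220703125, -396.29998779296875], [380.29998779296875, -376.5], [399.0, -250.60000610351562]]
pos [ 0.4514 -0.3234  0.0514] ang 0.04 tilt [ 1.e-03 -8.e-04 -1.e+00]
[0.0001, -0.0001, 0.0033, np.float64(0.0)]
[0.0001, -0.0001, 0.0033, np.float64(0.0)]
[0.0001, -0.0001, 0.0033, np.float64(0.0)]
[0.0001, -0.0001, 0.0033, np.float64(0.0)]
[0.0001, -0.0001, 0.0033, np.float64(0.0)]
[0.0001, -0.0001, 0.0033, np.float64(0.0)]
[0.0001, -0.0001, 0.0033, np.float64(0.0)]
[0.0001, -0.0001, 0.0033, np.float64(0.0)]
[0.0001, -0.0001, 0.0033, np.float64(0.0)]
[0.0001, -0.0001, 0.0033, np.float64(0.0)]
```

Request:
carry_out --pt "0.0009 -0.0009 0.01 0" --pt "0 0 0.01 0" --pt "0 0 0.006 0" --pt "0 0 0.003 0" --pt "0 0 0.002 0" --pt "0 0 0 0" --pt "0 0 0 0"

```text
clock: 23.0
tool_pos: [0.4503, -0.3222, 0.0197]
ee_rot: [2.22, 2.222, 0.0]
wrist_force: [0.0, -0.6, -1.4]
grip_width: 0.0491
grasp_force: 25.0
```

Request:
carry_out --pt "0 0 0.0008 0" --pt "0 0 0.0005 0" --pt "0 0 0 0" --pt "0 0 0 0"

```text
clock: 23.5
tool_pos: [0.4502, -0.3222, 0.0185]
ee_rot: [2.22, 2.222, -0.0]
wrist_force: [-2.2, 0.5, 4.4]
grip_width: 0.0486
grasp_force: 25.0
```

Touchdown (+4.4 N). Release and retreat straight up.

Request:
carry_out --pt "0 0 0 0" --pt "0 0 0 0" --pt "0 0 0 0" --pt "0 0 0 0" --pt "0 0 0 0" --pt "0 0 0 0" --pt "0 0 0 0" --pt "0 0 -0.02 0" --pt "0 0 -0.04 0" --pt "0 0 -0.05 0" --pt "0 0 -0.05 0" --pt "0 0 -0.05 0" --pt "0 0 -0.04 0" --pt "0 0 0 0" --pt "0 0 0 0" --gripper -1

```text
clock: 25.38
tool_pos: [0.4498, -0.3218, 0.2685]
ee_rot: [2.22, 2.222, -0.0]
wrist_force: [-0.4, -0.3, -0.6]
grip_width: 0.094
grasp_force: 0.0
```

Run:
```python
from h import *
s=state();print(s["clock"],s["tool_pos"],s["wrist_force"])
cs=camera_info("scene"); im=camera("scene")[:,:,::-1]
ci=camera_info("wrist"); b=camera("wrist")[:,:,::-1].copy()
H,S,V=cv2.split(cv2.cvtColor(b,cv2.COLOR_BGR2HSV))
m=((H>100)&(H<125)&(S>150)).astype(np.uint8); q=proj(ci,[.4505,-.324,.033])[0]; r=np.zeros_like(m); r[max(0,int(q[1])-90):int(q[1])+90,int(q[0])-70:int(q[0])+70]=1
k=cv2.morphologyEx(m*r,cv2.MORPH_OPEN,np.ones((21,21)))>0; print(q,rect(k,ci,.033))
a=cv2.resize(im[140:310,100:350],(530,360)); cv2.imwrite("pics/w11.png",np.vstack([a,cv2.resize(b,(530,240))[:230]]))
```

```text
25.375 [ 0.44976986 -0.32181627  0.26846145] [-0.39668515 -0.2578376  -0.63277743]
[318.86250039 175.77482983] ((451.442138671875, -322.0580749511719), (47.49840545654297, 72.1990966796875), 0.6638253331184387)
```

View pics/w11.png

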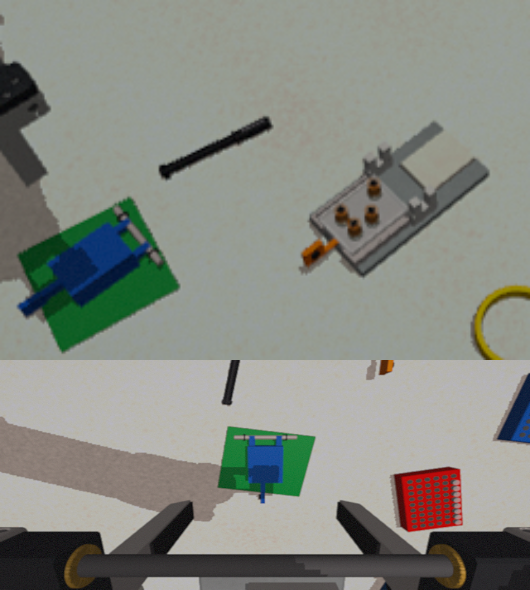

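The rack sits centred and flat on the mat (scene crop about (95,262)). The four vials stand on the lid in the tray (about (357,210)), and the marker and tapes are undisturbed.

```bash
python3 -c "from cell import *; print(hand_in())"
```

```text
the job is handed in; nothing more can be done
None
```

I turned the rack and lid over into the tray, left all four vials standing cap down on the lid, set the empty rack flat within about 2 mm of the mat's centre, and handed the job in after about 25 s of robot time; no verdict was returned.

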